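# Push the drip pan under the carburettor stand

## Robot

A 7-joint arm with a two-finger parallel gripper is mounted at the origin on the work surface. World frame = base frame: x ahead of the robot, y to its left, z up, the work surface at z = 0. Lengths are in m, angles in degrees, forces in N, time in s.
With the tool pointing down it reaches from about 0.425 to 0.875 m from the base axis. Payload 4.7 kg.
Tool frame: the origin (TCP) lies on the centre line of the jaws, within the pads' length; the fingertips stand 8 mm ahead of it and the grasp point (between the pads) lies 11 mm behind it; z points along the fingers, y is the direction in which the jaws open and shut (so a half turn about z gives the same grasp; the last joint's range is limited). The gripper opens to 87 mm and grips with 3 to 60 N. Pads are 19 mm wide; open, the fingers measure 117 mm over their backs; the gripper's body (75 mm by 190 mm) begins 51 mm behind the grasp point.
Start: joints at [76.209, 18.392, -4.016, 83.108, 1.295, 78.541, -3.26], TCP at [0.164, -0.629, 0.231] pointing down, gripper open.
Joint ranges: [-163.93, 163.93], [-17.29, 119.83], [-79.2, 71.16], [3.27, 140.29], [-89.18, 269.18], [5.43, 117.66], [-154.24, 154.24]. Speed limits (degrees/s): [147.25, 147.25, 180, 180, 180, 180, 180].

## Interface

Orientations are given as [roll, pitch, yaw] about the fixed x, y, z axes, in that order (R = Rz(yaw) Ry(pitch) Rx(roll)).
In Python, from cell import env gives the robot as it stands. The module is installed in compiled form; this text tells all that it offers.
- The arm moves only by the tool move_arm, never from a script. Its argument "steps" is a list of rows, each a list of 2 entries, a list of its own where there are three numbers: the shift along the tool's x, y, z in m, then the turn about the tool's z in rad. A call has 1 to 20 rows; each row is the pose to reach, as a shift and turn from the pose commanded when the call began, along the tool's axes at that moment; what a row does not reach only later rows make up. A row lasts 1/8 s, in which the tool goes at most 62.5 mm and 10.7 degrees, less where a joint would pass 70% of its speed; a pose out of reach is approached as far as the arm can. A call with a gripper value outside its range is refused whole. "hand" is the closure, from -1 (fully open) to 1 (shut), set as the call begins (left out, the last holds). The fingers move at their own pace and stop on an object; "squeeze" is the grip in N (left out, the last holds). Time passes only in rows, so rows that repeat a pose let the fingers close. It gives the time, the measured TCP pose, the force and the opening at its end, in the units of the state.
- env.get_obs(): the state, without advancing time (a new reading comes with each control period).
- env.read_camera(name): name is "scene" or "top"; returns (picture, depth): 400x640x3 uint8, red, green, blue; 400x640 float32, m along the optical axis (not along the pixel's ray), 0 where there is no reading.
- env.calibration(name): a dict with "intrinsics" (3x3 intrinsics, pixels), "D" ([k1, k2, p1, p2, k3] as OpenCV has them; the pictures are not rectified), "position" and "orientation" of the camera in the world. Camera axes: x right, y up, looking along -z (the intrinsics and any distortion apply to the point x, -y, -z); pixel columns grow to the right and rows downward; lengths in m; the calibration is good to about 2 mm. A picture is of the moment at which its call begins. calibration takes no time and is no camera call.
- env.sign_off(): hands the job in, once; it reports no verdict.
Trained networks look in the newest picture that a camera, given by its name, has taken for a name from the list of things; names that differ only in an ending like _2 or _b are one class to them, and where a whole thing is asked for, a point or a joint stands for the part that bears it (a point fixed in the world has none). Each returns a list of dicts, best first, with "conf" (0 to 1); they miss things now and then, are a little off and sometimes report something else, mostly with a low value. They report only what shows in the picture. A call takes as long as a camera call.
- env.cut_out(camera, query): "region" (400x640 bool, what is visible of it) and "uv" ([column, row] in pixels, amid what is visible of it).
The state is a dict: "time_s": time; "qpos": joint angles; "joint_velocities": joint speeds; "effort": joint torques, N m; "tool_pos": TCP position; "tool_rot": TCP orientation; "force": force on the tool from outside, world axes, zero at the start; "wrist_torque": the same for the moment, N m; "grip_width": finger opening in m.
Only numpy, scipy, OpenCV 4.12 (cv2) and the standard library are available. Lean on these libraries where they do the work, as an engineer would, in place of code of your own. Each camera call takes 0.05 s, during which the arm holds its last target. There are 200 camera calls.

## Task

Push the flat yellow-edged drip pan along the bench, keeping it flat, under the low blue stand that carries the two carburettors, until it lies straight in the stand with the same length of pan showing on both sides. Only push it with the fingers: do not lift or tip it, do not bump the stand or carburettors with the robot, and leave the other parts on the bench where they are. Finish with the robot clear of everything.

Things in the scene. Friction and masses are not known exactly. Their poses are not given: they have to be found in the camera images.
- stand: Fixed low blue stand with two carburettors (to 128 mm high, 42 mm either way in y). Origin on the bench at its middle. Passage along its y, open both ends: skids 80 mm long (y -40 to 40), 16 wide, inner faces at x = -67 and 67 mm; crossbars along x at y = -30 and 30 mm, 16 wide, 166 long, underside 23, top 31 mm above the bench
- pan: Loose flat drip pan, yellow rim, flush slotted cover, solid: 110 (x) by 200 (y) by 18 mm high, 0.25-0.5 kg. Origin: centre of its underside. Starts 180-220 mm (centre to centre) off either the +y or -y end of the stand, up to 30 mm sideways and 0.2 rad out of line. Slides with ordinary friction. In place 60 mm shows beyond the skids at each end
- bowl: Bystander: loose aluminium float bowl, 64 x 56 mm flange, 56 mm high, brass-tipped, origin at its underside. It stands off the other end of the stand, about 200 mm from the stand's centre
- bowl2: Bystander: a second float bowl of the same make, beyond the stand
- jar: Bystander: amber jar with red lid, 60 mm across, 85 mm high, origin at its underside, beyond the stand

How it is judged:
By the outcome, as a careful person would: the job done as asked, in the order asked, and still so for the second after the job is handed in, with the robot touching nothing.
It also fails if it takes over 64 s, if anything falls off the work surface, if the arm or the gripper's body presses on something with over 40 N, if the wrist force passes 120 N, or if a joint passes its speed limit or range.

## Working session

There is one attempt and no reset: what is moved stays moved. The work goes in short steps, Python scripts to look and compute and a tool call to move; the robot and the scene stay as the last step left them, time stands still between calls to the robot, and variables do not carry over. Pictures are saved under pics/ and viewed, about 8 in all and at most 12, crops included, and the job is handed in when it is done.

Besides the shell and the picture viewer there is one more tool, called in YAML: its name, and indented under it one key for each argument. move_arm: Moves the arm, as the interface text tells. Its arguments: {"type":"object","properties":{"steps":{"type":"array"},"hand":{"type":"number"},"squeeze":{"type":"number"}},"required":["steps"]}

```bash
mkdir -p pics
cat > h.py <<'E'
from cell import env
import numpy as np, cv2
from scipy.spatial.transform import Rotation as R
def cal(n):
    c=env.calibration(n); o=np.array(c['orientation'],float)
    M=o if o.shape==(3,3) else R.from_euler('xyz',o,degrees=True).as_matrix()
    return np.array(c['intrinsics']),np.array(c['D']),np.array(c['position']),M
def cloud(n,d):
    K,D,p,M=cal(n); v,u=np.mgrid[0:400,0:640]
    q=cv2.undistortPoints(np.stack([u.ravel(),v.ravel()],1).astype(np.float32)[:,None],K,D)[:,0]
    z=d.ravel(); P=np.stack([q[:,0]*z,-q[:,1]*z,-z],1)@M.T+p
    P[z==0]=np.nan
    return P.reshape(400,640,3)
def save(im,f): cv2.imwrite('pics/'+f,im[...,::-1])
E
python3 - <<'E'
from h import *
print({k:np.round(v,3).tolist() if not isinstance(v,(int,float)) else v for k,v in env.get_obs().items()})
for n in('scene','top'):
    print(n,env.calibration(n))
    im,d=env.read_camera(n); save(im,n+'0.png'); np.save(n+'_d.npy',d); P=cloud(n,d)
    for q in('stand','pan','bowl','jar'):
        for r in env.cut_out(n,q):
            X=P[r['region']]; X=X[~np.isnan(X[:,0])]
            print(n,q,round(r['conf'],2),np.round(r['uv']),len(X),np.round(np.median(X,0),3) if len(X) else '',np.round(np.percentile(X,[2,98],axis=0),3).tolist() if len(X) else '')
            if q in('pan','stand') and len(X)>50:
                print(cv2.minAreaRect((X[:,:2]*1000).astype(np.float32)))
E
```

```text
{'time_s': 0.0, 'qpos': [76.207, 18.439, -4.014, 83.175, 1.294, 78.541, -3.261], 'joint_velocities': [-0.059, -0.01, -0.028, -0.087, 0.011, 0.06, 0.045], 'effort': [0.001, -49.129, -0.404, -31.252, -0.064, 0.044, 0.0], 'tool_pos': [0.164, -0.628, 0.229], 'tool_rot': [-179.889, 0.006, 14.6], 'force': [-0.635, -0.231, -0.209], 'wrist_torque': [-0.005, -0.005, -0.017], 'grip_width': 0.08706277598391766}
scene {'intrinsics': array([[424.76994522,   0.        , 321.98881454],
       [  0.        , 424.76994522, 203.50676792],
       [  0.        ,   0.        ,   1.        ]]), 'D': array([0.0268621, 0.       , 0.       , 0.       , 0.       ]), 'position': array([ 1.20103374, -0.1603942 ,  0.78192652]), 'orientation': array([37.62229008, -0.12972713, 75.06907399])}
scene stand 0.71 [303. 166.] 2321 [ 0.573 -0.032  0.081] [[0.485, -0.069, 0.011], [0.613, 0.011, 0.118]]
((501.788330078125, -20.826671600341797), (222.96226501464844, 100.27632904052734), 3.8626389503479004)
scene pan 0.74 [382. 165.] 3064 [0.551 0.171 0.017] [[0.488, 0.075, 0.002], [0.596, 0.271, 0.021]]
((532.619384765625, 
[... 1155 characters left out ...]
289062)
top pan 0.24 [294. 143.] 631 [0.767 0.059 0.032] [[0.741, 0.028, 0.001], [0.801, 0.094, 0.049]]
((775.6238403320312, 61.40647506713867), (58.24844741821289, 66.72531127929688), 59.13272476196289)
top bowl 0.74 [296. 142.] 583 [0.767 0.06  0.032] [[0.742, 0.031, 0.002], [0.798, 0.093, 0.049]]
top bowl 0.66 [333. 253.] 2662 [ 0.525 -0.025  0.086] [[0.448, -0.066, 0.012], [0.607, 0.013, 0.119]]
top bowl 0.59 [415. 258.] 686 [ 0.511 -0.215  0.032] [[0.486, -0.247, 0.002], [0.539, -0.19, 0.051]]
top jar 0.81 [346. 129.] 744 [ 0.782 -0.053  0.084] [[0.764, -0.079, 0.011], [0.815, -0.026, 0.088]]
top jar 0.59 [294. 141.] 594 [0.768 0.059 0.032] [[0.742, 0.028, 0.002], [0.803, 0.092, 0.049]]
```

View pics/top0.png

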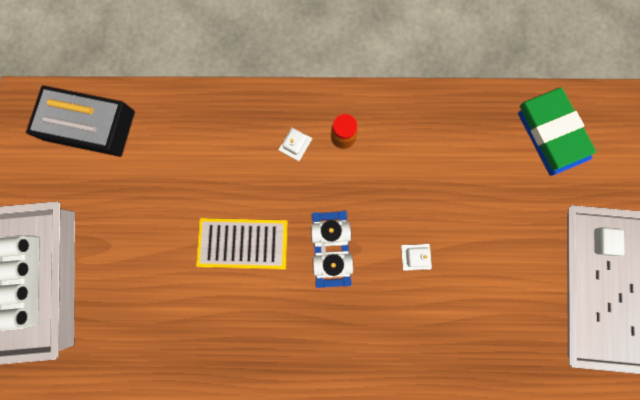

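View pics/scene0.png

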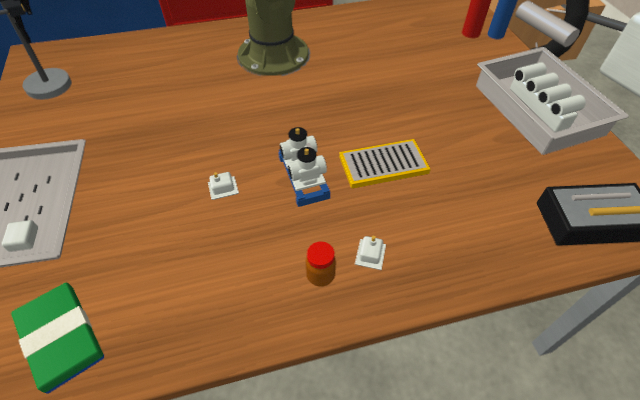

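The top view shows the pan (242,245) on the +y side of the stand (332,250). Bowl 1 is at (416,257), bowl 2 at (296,142) and the jar at (345,130). Next I'll refine the stand and pan poses.

```bash
cat >> h.py <<'E'
def hit(n,px,z):
    K,D,p,M=cal(n); q=cv2.undistortPoints(np.float32(px).reshape(-1,1,2),K,D)[:,0]
    r=np.c_[q[:,0],-q[:,1],-np.ones(len(q))]@M.T
    return (p+r*((z-p[2])/r[:,2])[:,None])[:,:2]
def yaw(rc):  # long axis direction, degrees mod 180
    b=cv2.boxPoints(rc); e=[b[1]-b[0],b[2]-b[1]]; v=max(e,key=np.linalg.norm); return np.degrees(np.arctan2(v[1],v[0]))%180
def pan(im):
    """yellow rim seen from the top at 18 mm height -> rect (mm), 1st visible part"""
    h=cv2.cvtColor(im,cv2.COLOR_RGB2HSV); m=cv2.inRange(h,(22,180,150),(34,255,255)); m[:180]=0;m[320:]=0;m[:,:150]=0;m[:,460:]=0
    v,u=np.nonzero(m); X=hit('top',np.c_[u,v],.018)*1000
    rc=cv2.minAreaRect(X.astype(np.float32)); return rc,yaw(rc),X
def blue(im):
    h=cv2.cvtColor(im,cv2.COLOR_RGB2HSV); m=cv2.inRange(h,(100,140,60),(125,255,255)); m[:190]=0;m[310:]=0;m[:,:280]=0;m[:,:][:,380:]=0
    return m
E
python3 - <<'E'
from h import *
for n in ('top',):
    im,d=env.read_camera(n); P=cloud(n,d)
    rc,y,X=pan(im); print('pan',rc,y)
    m=blue(im)>0; Q=P[m]; Q=Q[~np.isnan(Q[:,0])]
    print(np.histogram(Q[:,2],bins=np.arange(0,.06,.004)))
    v,u=np.nonzero(m); X=hit(n,np.c_[u,v],.031)*1000
    rc=cv2.minAreaRect(X.astype(np.float32)); print('stand blue',rc,yaw(rc))
    Q=Q[(Q[:,2]>.02)&(Q[:,2]<.04)]*1000; rc=cv2.minAreaRect(Q[:,:2].astype(np.float32)); print(len(Q),rc,yaw(rc),Q[:,2].mean())
big=cv2.resize(im[200:300,190:440],None,fx=3.2,fy=3.2,interpolation=cv2.INTER_CUBIC); save(big,'crop0.png')
s,_=env.read_camera('scene'); save(cv2.resize(s[120:210,270:440],None,fx=4.5,fy=4.5),'crop1.png')
E
```

```text
pan ((537.4736938476562, 120.23420715332031), (306.3612365722656, 108.54899597167969), 89.10811614990234) 89.10812
(array([  0,   4,   1,   1,   5, 143, 104, 152, 127,   0,   0,   0,   0,
         0]), array([0.   , 0.004, 0.008, 0.012, 0.016, 0.02 , 0.024, 0.028, 0.032,
       0.036, 0.04 , 0.044, 0.048, 0.052, 0.056]))
stand blue ((527.4075317382812, -27.828781127929688), (161.67071533203125, 74.73584747314453), 3.338019609451294) 3.3380187
526 ((527.471923828125, -28.126995086669922), (162.57711791992188, 75.26366424560547), 3.3584237098693848) 3.3584237 27.93307093012874
```

View pics/crop0.png

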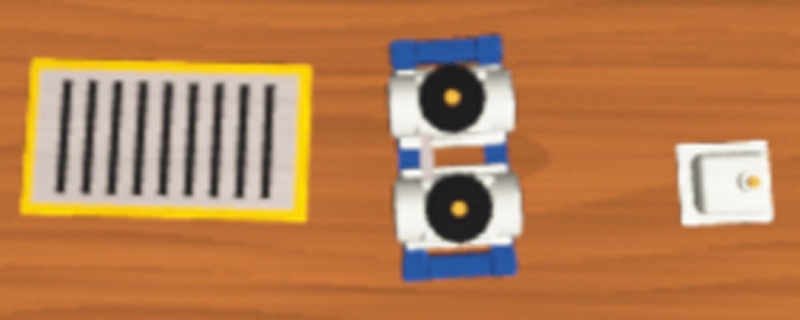

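Stand: about (527.5, -28) mm, yaw +3.3°. Pan: about (538, 174), yaw -2°. In the stand frame the pan is about 22 mm to +x and 5° out of line. My plan is to push the pan's +x side square with two fingers first, then push its far end through.

```bash
cat >> h.py <<'E'
def rel(pts,yaw_t=None,z=None):
    """world way points (m) -> shifts in tool axes from the present pose; turn in rad"""
    o=env.get_obs(); Rm=R.from_euler('xyz',o['tool_rot'],degrees=True).as_matrix(); Rm=R.from_euler('xyz',[180,0,o['tool_rot'][2]],degrees=True).as_matrix()
    for p in pts: print(p,'->',np.round((np.array(p)-o['tool_pos'])@Rm,4).tolist())
    if yaw_t is not None: print('turn',round(np.radians((o['tool_rot'][2]-yaw_t+180)%360-180),4))
E
python3 - <<'E'
from h import *
rel([[.38,-.415,.25],[.6,-.2,.25],[.632,0,.25],[.632,.174,.25],[.632,.174,.10]],3.3)
E
```

```text
[0.38, -0.415, 0.25] -> [0.2632, -0.1527, -0.0194]
[0.6, -0.2, 0.25] -> [0.5303, -0.3053, -0.0194]
[0.632, 0, 0.25] -> [0.6116, -0.4907, -0.0194]
[0.632, 0.174, 0.25] -> [0.6555, -0.6591, -0.0194]
[0.632, 0.174, 0.1] -> [0.6555, -0.6591, 0.1306]
turn 0.1972
```

move_arm:
  steps:
    - [[0.044, -0.025, -0.01], 0.05]
    - [[0.088, -0.051, -0.02], 0.1]
    - [[0.132, -0.076, -0.02], 0.15]
    - [[0.175, -0.102, -0.02], 0.197]
    - [[0.22, -0.127, -0.02], 0.197]
    - [[0.263, -0.153, -0.02], 0.197]
    - [[0.308, -0.178, -0.02], 0.197]
    - [[0.352, -0.204, -0.02], 0.197]
    - [[0.397, -0.229, -0.02], 0.197]
    - [[0.441, -0.254, -0.02], 0.197]
    - [[0.486, -0.28, -0.02], 0.197]
    - [[0.53, -0.305, -0.02], 0.197]
    - [[0.55, -0.352, -0.02], 0.197]
    - [[0.57, -0.398, -0.02], 0.197]
    - [[0.59, -0.444, -0.02], 0.197]
    - [[0.612, -0.491, -0.02], 0.197]
    - [[0.627, -0.547, -0.02], 0.197]
    - [[0.641, -0.603, -0.02], 0.197]
    - [[0.656, -0.659, -0.02], 0.197]
    - [[0.656, -0.659, -0.02], 0.197]
  hand: -1

```text
time_s: 3.1
tool_pos: [0.6304, 0.182, 0.2507]
tool_rot: [-179.8, 0.0, 3.9]
force: [0.4, 0.1, -0.4]
grip_width: 0.0872
```

move_arm:
  steps:
    - [[0, 0, 0.04], 0]
    - [[0, 0, 0.08], 0]
    - [[0, 0, 0.12], 0]
    - [[0, 0, 0.16], 0]
    - [[0, 0, 0.19], 0]
    - [[0, 0, 0.2], 0]
    - [[0, 0, 0.2], 0]
    - [[0, 0, 0.2], 0]

```text
time_s: 4.1
tool_pos: [0.6337, 0.1743, 0.0523]
tool_rot: [-180.0, -0.2, 3.3]
force: [0.8, 0.6, 0.0]
grip_width: 0.0873
```

Run:
```python
from h import *
o=env.get_obs(); print(o['tool_pos'],o['tool_rot'],o['qpos'])
im,d=env.read_camera('top'); save(im,'top1.png'); P=cloud('top',d)
for r in env.cut_out('top','pan')[:2]:
    X=P[r['region']]; X=X[~np.isnan(X[:,0])]; rc=cv2.minAreaRect((X[:,:2]*1000).astype(np.float32)); print(r['conf'],rc,yaw(rc))
```

```text
[0.63372106 0.17426536 0.05226662] [-1.79977989e+02 -1.55238022e-01  3.29769228e+00] [   6.68479394   30.53170975  -31.95900956   92.02602945   17.69736077
   62.38705033 -116.63965885]
0.68 ((549.1951293945312, 107.49632263183594), (143.08404541015625, 92.47527313232422), 25.241436004638672) 25.241432
```

move_arm:
  steps:
    - [[0, 0, 0.02], 0]
    - [[0, 0, 0.038], 0]
    - [[0, 0, 0.038], 0]
    - [[-0.01, 0, 0.038], 0]
    - [[-0.018, 0, 0.038], 0]
    - [[-0.023, 0, 0.038], 0]
    - [[-0.027, 0, 0.038], 0]
    - [[-0.031, 0, 0.038], 0]
    - [[-0.035, 0, 0.038], 0]
    - [[-0.039, 0, 0.038], 0]
    - [[-0.043, 0, 0.038], 0]
    - [[-0.047, 0, 0.038], 0]
    - [[-0.05, 0, 0.038], 0]
    - [[-0.05, 0, 0.038], 0]

```text
time_s: 5.95
tool_pos: [0.5826, 0.171, 0.0127]
tool_rot: [180.0, -0.0, 3.3]
force: [3.1, 0.3, 2.9]
grip_width: 0.087
```

Run:
```python
from h import *
o=env.get_obs(); print(o['tool_pos'],o['tool_rot'],o['force'])
im,d=env.read_camera('top'); s,_=env.read_camera('scene')
a=np.vstack([cv2.resize(im[190:310,180:390],(700,400)),]); save(a,'t2.png')
```

```text
[0.58256127 0.17101169 0.01274092] [ 1.79977896e+02 -1.09901608e-02  3.31834036e+00] [3.12412368 0.34956257 2.8640642 ]
```

View pics/t2.png

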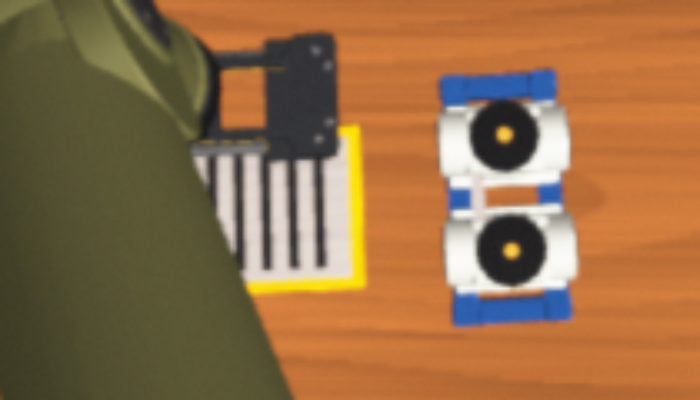

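The pan now looks square with the stand: its right edge runs from (360,127) to (366,287) in the crop, parallel to the stand. I'll withdraw, move to the pan's far end and measure again.

move_arm:
  steps:
    - [[0.015, 0, 0], 0]
    - [[0.035, 0, 0], 0]
    - [[0.035, 0, -0.04], 0]
    - [[0.035, 0, -0.09], 0]
    - [[0.035, 0, -0.12], 0]
    - [[0.02, -0.02, -0.12], -0.17]
    - [[0.0, -0.04, -0.12], -0.34]
    - [[-0.02, -0.06, -0.12], -0.51]
    - [[-0.04, -0.09, -0.12], -0.68]
    - [[-0.067, -0.12, -0.12], -0.85]
    - [[-0.067, -0.139, -0.12], -1.02]
    - [[-0.067, -0.139, -0.12], -1.19]
    - [[-0.067, -0.139, -0.12], -1.36]
    - [[-0.067, -0.139, -0.12], -1.5]
    - [[-0.067, -0.139, -0.12], -1.571]
    - [[-0.067, -0.139, -0.12], -1.571]
    - [[-0.067, -0.139, -0.12], -1.571]
  hand: -0.4

```text
time_s: 8.18
tool_pos: [0.5069, 0.3057, 0.1319]
tool_rot: [-179.9, 0.1, 93.3]
force: [-0.1, 0.2, -0.2]
grip_width: 0.061
```

```bash
cat >> h.py <<'E'
S=np.array([527.5,-28.1]); SY=3.33
def sf(p): c,s=np.cos(np.radians(SY)),np.sin(np.radians(SY)); d=np.array(p)-S; return np.array([d@[c,s],d@[-s,c]])
E
python3 - <<'E'
from h import *
o=env.get_obs(); print(o['tool_pos'],o['tool_rot'],o['grip_width'],'tcp sf',sf(o['tool_pos'][:2]*1000))
for n in('top','scene'):
    im,d=env.read_camera(n); P=cloud(n,d); save(im,n+'3.png')
    for r in env.cut_out(n,'pan')[:1]:
        X=P[r['region']]; X=X[~np.isnan(X[:,0])]; X=X[(X[:,2]>.008)&(X[:,2]<.026)]; rc=cv2.minAreaRect((X[:,:2]*1000).astype(np.float32)); print(n,r['conf'],rc,yaw(rc),sf(rc[0]))
        m=r['region'].astype(np.uint8); v,u=np.nonzero(m); rc=cv2.minAreaRect((hit(n,np.c_[u,v],.018)*1000).astype(np.float32)); print(n,'plane',rc,yaw(rc),sf(rc[0]))
im=cv2.imread('pics/top3.png'); cv2.imwrite('pics/t3.png',cv2.resize(im[190:310,150:390],(800,400)))
E
```

```text
[0.50688463 0.30569682 0.13187987] [-1.79893481e+02  5.27284773e-02  9.32694345e+01] 0.06102120846770184 tcp sf [ -1.1913846  334.43069651]
top 0.72 ((515.4547119140625, 169.12460327148438), (109.84957122802734, 198.46533203125), 3.3922665119171143) 93.39227 [ -0.56881395 197.59126891]
top plane ((515.2537231445312, 168.129638671875), (110.12596130371094, 198.44850158691406), 3.193315267562866) 93.19331 [ -0.82725761 196.60965906]
scene 0.72 ((517.5576782226562, 169.60650634765625), (114.24093627929688, 203.10604858398438), 3.52518367767334) 93.52518 [  1.55859377 197.95020384]
scene plane ((524.523681640625, 166.38882446289062), (123.5925521850586, 207.35690307617188), 2.6827239990234375) 92.68275 [  8.32593068 194.33332239]
```

View pics/t3.png

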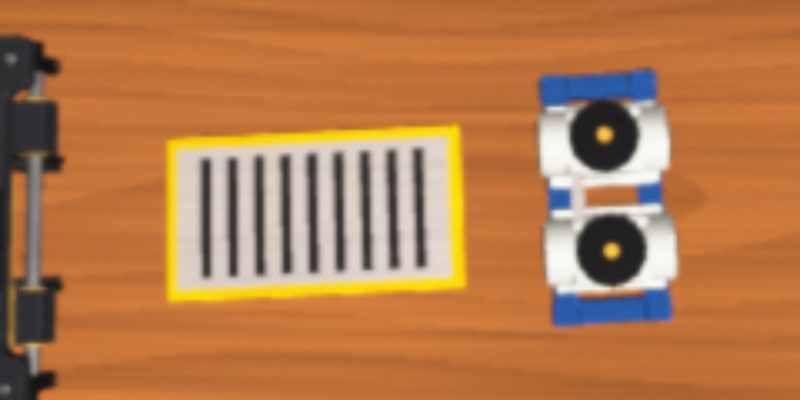

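The pan is centred (±1 mm) and parallel to the stand. The hand is behind its far end, so I can start the end push.

move_arm:
  steps:
    - [[0, 0.001, 0.04], 0]
    - [[0, 0.001, 0.08], 0]
    - [[0, 0.001, 0.11], 0]
    - [[0, 0.001, 0.118], 0]
    - [[0, 0.001, 0.118], 0]
    - [[-0.015, 0.001, 0.118], 0]
    - [[-0.025, 0.001, 0.118], 0]
    - [[-0.03, 0.001, 0.118], 0]
    - [[-0.035, 0.001, 0.118], 0]
    - [[-0.04, 0.001, 0.118], 0]
    - [[-0.046, 0.001, 0.118], 0]
    - [[-0.052, 0.001, 0.118], 0]
    - [[-0.058, 0.001, 0.118], 0]
    - [[-0.064, 0.001, 0.118], 0]
    - [[-0.07, 0.001, 0.118], 0]
    - [[-0.075, 0.001, 0.118], 0]
    - [[-0.078, 0.001, 0.118], 0]
    - [[-0.08, 0.001, 0.118], 0]

```text
time_s: 10.62
tool_pos: [0.5134, 0.2264, 0.0146]
tool_rot: [180.0, -0.0, 93.3]
force: [0.1, 4.5, 4.4]
grip_width: 0.0609
```

```bash
cat >> h.py <<'E'
def look(k,dy0=40):
    o=env.get_obs(); print(o['time_s'],o['tool_pos'],o['tool_rot'],'F',o['force'],'tcp sf',sf(o['tool_pos'][:2]*1000))
    for n in('top','scene'):
        im,d=env.read_camera(n); save(im,f'{n}{k}.png'); P=cloud(n,d)
        for r in env.cut_out(n,'pan')[:1]:
            X=P[r['region']]; X=X[~np.isnan(X[:,0])]; X=X[(X[:,2]>.008)&(X[:,2]<.026)]*1000
            if len(X)<30: continue
            Y=np.array([sf(q) for q in X[:,:2]]); rc=cv2.minAreaRect(X[:,:2].astype(np.float32))
            print(n,round(r['conf'],2),'sf lo/hi',np.percentile(Y,[1,99],axis=0).round(1).tolist(),rc,sf(rc[0]))
E
python3 -c "
from h import *
look(4)
im=cv2.imread('pics/top4.png');a=cv2.resize(im[190:310,150:390],(600,300));s=cv2.imread('pics/scene4.png');b=cv2.resize(s[120:210,260:440],(600,300));cv2.imwrite('pics/v4.png',np.vstack([a,b]))"
```

```text
10.625 [0.51335738 0.22636492 0.01460806] [ 1.79989088e+02 -1.68672646e-02  9.33333773e+01] F [0.06904338 4.5279131  4.44603615] tcp sf [  0.66230166 254.85676211]
top 0.97 sf lo/hi [[-55.2, 46.8], [52.2, 239.2]] ((517.7877197265625, 115.26882934570312), (110.209228515625, 197.18115234375), 3.3775246143341064) [ -1.36805218 143.69091151]
scene 0.72 sf lo/hi [[-52.5, 50.0], [55.7, 241.5]] ((518.2435913085938, 116.43354797363281), (116.3108139038086, 200.087890625), 2.7243845462799072) [ -0.8452956  144.82718345]
```

View pics/v4.png

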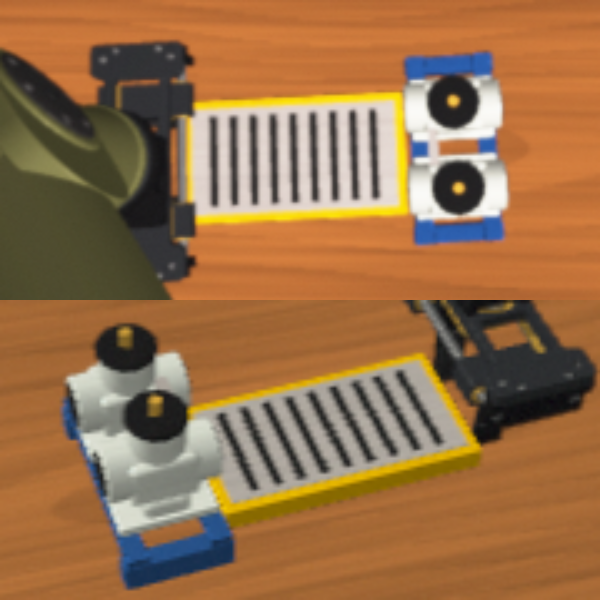

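The pan's leading end is just at the mouth of the stand (crop column 405), straight and centred. I'll push on.

move_arm:
  steps:
    - [[-0.004, 0, 0], 0]
    - [[-0.01, 0, 0], 0]
    - [[-0.016, 0, 0], 0]
    - [[-0.023, 0, 0], 0]
    - [[-0.03, 0, 0], 0]
    - [[-0.037, 0, 0], 0]
    - [[-0.044, 0, 0], 0]
    - [[-0.051, 0, 0], 0]
    - [[-0.058, 0, 0], 0]
    - [[-0.065, 0, 0], 0]
    - [[-0.072, 0, 0], 0]
    - [[-0.079, 0, 0], 0]
    - [[-0.086, 0, 0], 0]
    - [[-0.093, 0, 0], 0]
    - [[-0.1, 0, 0], 0]
    - [[-0.107, 0, 0], 0]
    - [[-0.113, 0, 0], 0]
    - [[-0.117, 0, 0], 0]
    - [[-0.12, 0, 0], 0]
    - [[-0.12, 0, 0], 0]

```text
time_s: 13.32
tool_pos: [0.5202, 0.1057, 0.0144]
tool_rot: [-180.0, 0.1, 93.3]
force: [0.2, 0.8, 0.6]
grip_width: 0.0608
```

```bash
cat >> h.py <<'E'
def rim(k,z=.018):
    """ends and sides of the visible pan from its yellow rim in the top picture, stand frame mm"""
    im=cv2.imread(f'pics/top{k}.png')[...,::-1]; h=cv2.cvtColor(im,cv2.COLOR_RGB2HSV)
    m=cv2.inRange(h,(22,150,120),(34,255,255)); v,u=np.nonzero(m)
    Y=np.array([sf(q) for q in hit('top',np.c_[u,v],z)*1000]); Y=Y[(abs(Y[:,0])<75)&(abs(Y[:,1])<160)]
    for s in(1,-1):
        E=Y[s*Y[:,1]>46]
        if len(E): print('end',s,len(E),'x',np.percentile(E[:,0],[.5,99.5]).round(1),'y',np.percentile(E[:,1],[.5,99.5]).round(1))
    return Y
E
python3 -c "
from h import *
look(5); rim(4); rim(5)
im=cv2.imread('pics/top5.png');a=cv2.resize(im[190:310,190:430],(600,300));s=cv2.imread('pics/scene5.png');b=cv2.resize(s[120:210,240:420],(600,300));cv2.imwrite('pics/v5.png',np.vstack([a,b]))"
```

```text
13.325 [0.52018617 0.10565005 0.01439832] [-1.79974843e+02  5.91535178e-02  9.33059939e+01] F [0.194549   0.82001957 0.60019984] tcp sf [  0.46762609 133.94905303]
top 0.92 sf lo/hi [[-54.7, -74.6], [51.9, 108.3]] ((524.918212890625, -11.011795043945312), (109.95761108398438, 185.88796997070312), 3.27368426322937) [-1.58482958 17.20931982]
end 1 397 x [-56.1  52.3] y [ 46.2 159.4]
end 1 141 x [-56.4  52. ] y [ 47.8 101.7]
end -1 215 x [-56.5  51.8] y [-76.9 -47.4]
```

View pics/v5.png

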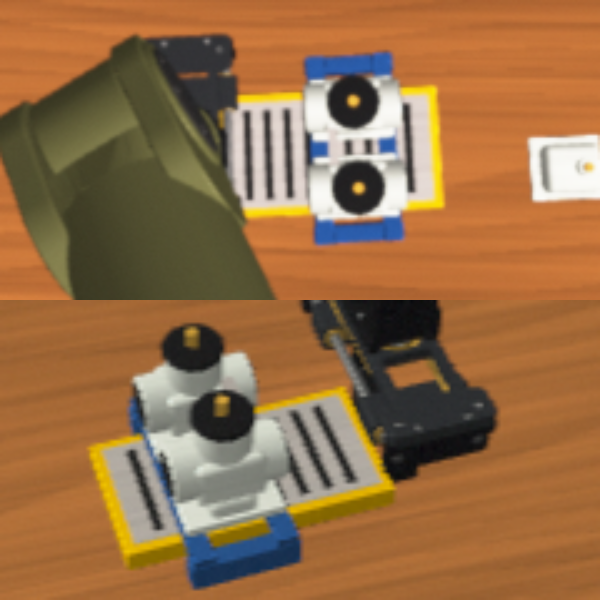

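The pan is through, with its front edge at stand y ≈ -76.6 mm, so about 23 mm remains. I'll push 22 mm, back off and measure.

move_arm:
  steps:
    - [[-0.004, 0, 0], 0]
    - [[-0.008, 0, 0], 0]
    - [[-0.012, 0, 0], 0]
    - [[-0.016, 0, 0], 0]
    - [[-0.019, 0, 0], 0]
    - [[-0.021, 0, 0], 0]
    - [[-0.022, 0, 0], 0]
    - [[-0.022, 0, 0], 0]
    - [[-0.015, 0, 0], 0]
    - [[0.01, 0, 0], 0]
    - [[0.05, 0, 0], 0]
    - [[0.1, 0, 0], 0]
    - [[0.14, 0, 0], 0]
    - [[0.14, 0, -0.01], 0]
    - [[0.14, 0, -0.01], 0]

```text
time_s: 15.4
tool_pos: [0.5128, 0.2458, 0.025]
tool_rot: [179.9, 0.1, 93.3]
force: [-0.2, -0.1, -0.2]
grip_width: 0.0613
```

```bash
python3 -c "
from h import *
look(6); Y=rim(6)
for s in(1,-1):
    for q in(1,-1):
        E=Y[(s*Y[:,1]>48)&(s*Y[:,1]<88)&(q*Y[:,0]>40)]; print('side',q,s,len(E),E.mean(0).round(1), np.percentile(E[:,0],[2,98]).round(1))
im,d=env.read_camera('top'); m=blue(im); v,u=np.nonzero(m); B=np.array([sf(q) for q in hit('top',np.c_[u,v],.031)*1000]); print('blue',np.percentile(B,[.5,99.5],axis=0).round(1))
im=cv2.imread('pics/top6.png');a=cv2.resize(im[190:310,190:430],(600,300));s=cv2.imread('pics/scene6.png');b=cv2.resize(s[120:210,240:420],(600,300));cv2.imwrite('pics/v6.png',np.vstack([a,b]))"
```

```text
15.4 [0.51277849 0.2458075  0.02503285] [1.79933065e+02 5.73964108e-02 9.33283209e+01] F [-0.16707236 -0.13655714 -0.19900427] tcp sf [  1.21374492 274.30014301]
top 0.74 sf lo/hi [[-55.7, -95.7], [51.8, 101.2]] ((525.6318359375, -25.56732940673828), (109.9843521118164, 200.3491668701172), 3.265826940536499) [-1.71789514  2.63690986]
scene 0.92 sf lo/hi [[-52.9, -97.5], [55.6, 98.8]] ((533.98388671875, -26.288589477539062), (125.06552124023438, 200.3450469970703), 3.5523841381073) [6.57815788 1.43172412]
end 1 268 x [-56.6  52. ] y [ 47.8 101.1]
end -1 273 x [-56.5  51.9] y [-98.3 -47.4]
side 1 1 49 [49.  67.9] [45.8 52.1]
side -1 1 53 [-53.3  67.9] [-56.6 -50.2]
side 1 -1 49 [ 48.9 -67.9] [45.7 52. ]
side -1 -1 52 [-53.4 -68.9] [-56.5 -50.4]
blue [[-80.8 -36.8]
 [ 80.5  37.6]]
```

View pics/v6.png

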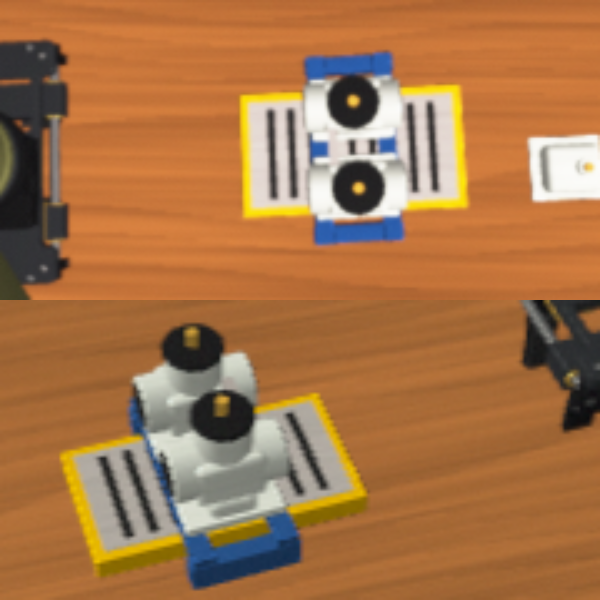

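The pan is straight (within 0.1°) and about 1.3 mm short of centre. I'll give it a small final nudge, then back off and raise the arm.

move_arm:
  steps:
    - [[0, 0, 0.01], 0]
    - [[-0.04, 0, 0.01], 0]
    - [[-0.09, 0, 0.01], 0]
    - [[-0.13, 0, 0.01], 0]
    - [[-0.15, 0, 0.01], 0]
    - [[-0.157, 0, 0.01], 0]
    - [[-0.161, 0, 0.01], 0]
    - [[-0.163, 0, 0.01], 0]
    - [[-0.1635, 0, 0.01], 0]
    - [[-0.1635, 0, 0.01], 0]
    - [[-0.155, 0, 0.01], 0]
    - [[-0.13, 0, 0.01], 0]
    - [[-0.08, 0, 0.01], 0]
    - [[-0.03, 0, 0.01], 0]
    - [[0, 0, 0], 0]
    - [[0, 0, -0.06], 0]
    - [[0, 0, -0.12], 0]
    - [[0.0, 0, -0.18], 0]
    - [[0.0, 0, -0.2], 0]
    - [[0.0, 0, -0.2], 0]

```text
time_s: 18.15
tool_pos: [0.5126, 0.2468, 0.2255]
tool_rot: [179.9, 0.0, 93.3]
force: [-0.3, -0.7, -1.1]
grip_width: 0.0604
```

```bash
python3 -c "
from h import *
look(7); rim(7)
im,d=env.read_camera('top');P=cloud('top',d)
for q in('bowl','jar'):
    for r in env.cut_out('top',q): print(q,round(r['conf'],2),np.round(r['uv']),np.nanmedian(P[r['region']],0).round(3))
im=cv2.imread('pics/top7.png');a=cv2.resize(im[190:310,190:430],(600,300));s=cv2.imread('pics/scene7.png');b=cv2.resize(s[120:210,240:420],(600,300));cv2.imwrite('pics/v7.png',np.vstack([a,b]))"
```

```text
18.15 [0.51262647 0.24677085 0.22545958] [1.79862373e+02 2.66428126e-03 9.33341977e+01] F [-0.29564089 -0.70032577 -1.11970145] tcp sf [  1.11793574 275.27069213]
top 0.67 sf lo/hi [[-55.7, -95.6], [51.5, 101.0]] ((525.4906005859375, -25.56640625), (109.78992462158203, 200.09521484375), 3.2602765560150146) [-1.8588384   2.64603536]
scene 0.64 sf lo/hi [[-53.0, -97.8], [55.4, 98.0]] ((527.9152221679688, -27.490737915039062), (112.86229705810547, 198.61154174804688), 2.9037604331970215) [0.44991114 0.58411446]
end 1 263 x [-56.5  51.9] y [ 47.8 101. ]
end -1 267 x [-56.4  51.9] y [-98.4 -47.4]
bowl 0.94 [294. 144.] [0.767 0.059 0.032]
bowl 0.69 [417. 257.] [ 0.513 -0.214  0.032]
jar 0.62 [344. 132.] [ 0.781 -0.053  0.084]
```

View pics/v7.png

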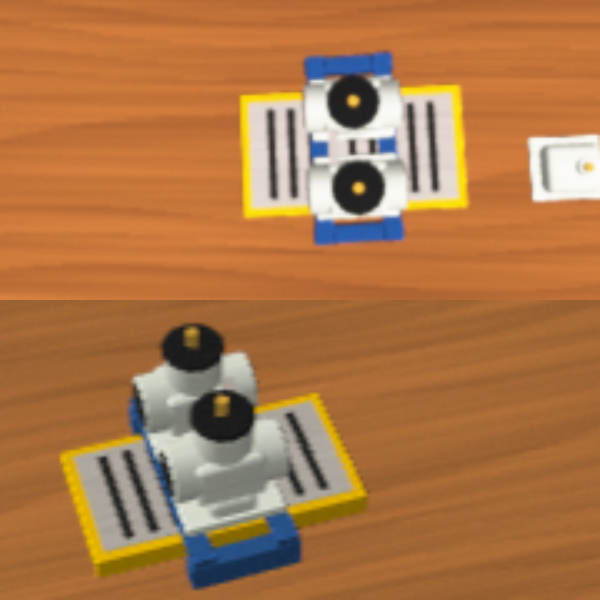

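```bash
python3 -c "
from h import *
print(env.sign_off())"
```

```text
the job is handed in; nothing more can be done
None
```

The pan is under the stand, straight and nearly centred, and I handed the job in at about 18 s of the 64 s allowed.

I first squared and centred the pan with a two-finger push on its side. Then I pushed its far end through the stand, pulled back and raised the arm clear.

- **Straightness:** the top camera puts the pan within about 0.1° of the stand. The scene camera's rougher fit gives about 0.4°.
- **Sideways:** it sits about 2 mm off the middle of the passage, which has ±12 mm of room.
- **Length showing:** the rim ends are at about +101 and -98.4 mm from the stand's middle, so the pan is roughly 1 mm off centre. The checks disagree a little: the rim gives 1.3 mm, the scene camera 0.6 mm and the top network 2.6 mm. The cameras are only good to about 2 mm.
- **Last nudge:** I tried to take out that last millimetre, but the pan hardly moved.
- **Other parts:** both bowls and the jar are still where they started, to within 1–2 mm.
- **Contact:** I read the tool force only between moves, and it stayed under about 7 N. It was near zero at the end, with the tool about 0.22 m above the bench.

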